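Fill the crouton tub and bring the scoop ready to serve

TASK

Set up the croutons for the soup counter: lift the baking tray by one of its wooden grips, tip it so that all six croutons slide over its open lip into the steel tub, and set the empty tray back down flat on the worktop. Then draw the scoop out of its leaning caddy, turn it level with its hollow facing up, and hold it raised about a hand's breadth above the middle of the tub, ready to serve: finish while still holding it there, still and touching nothing else. Do not shove the tub or the caddy about, and leave the other things alone.

Things in the scene. Friction and masses are not known exactly. Their poses are not given: they have to be found in the camera images.
- tray: Aluminium baking tray, 138 (x) by 130 mm (y), 3 mm sheet, 0.22 kg. Origin: centre of underside, z up. Walls 25 mm high, 3 mm thick on both x ends and the -y side; the +y side is the open lip. On the outside of each x end stands a beech grip: slab 10 mm thick (x), 56 mm wide (y), 8 to 58 mm above the underside. Starts right of the tub, lip roughly towards it (yaw within 0.2).
- tray_near_grip (a point): Point on the tray's beech grip at its -x end (the end nearer the robot): tray frame (-74, 0, 42) mm, in the middle of the slab's thickness, 16 mm below its top edge. Grip the slab across its 10 mm (along the tray's x). Axes as the tray.
- tray_far_grip (a point): The same point on the grip at the tray's +x end, tray frame (74, 0, 42) mm.
- tray_lip (a point): Middle of the tray's open edge, tray frame (0, 65, 3) mm.
- tub: Open rectangular stainless steel tub, 180 mm (its x) by 140 mm (its y), 65 mm high, walls 3 mm, flat floor 3 mm thick, 0.5 kg, loose on the worktop, empty at the start. Origin: centre of its underside; z up.
- tub_mouth (a point): Centre of the tub's open mouth, 65 mm above its underside, level with the rim.
- caddy: Blue plastic scoop caddy on a dark foot 150 (x) by 92 mm (y), 1.2 kg, loose, left of the tub. Origin: centre of the foot's underside, z up. Its sleeve (inside 59 mm along y by 31 mm, 92 mm deep) leans in the x-z plane, mouth towards -x: the axis out of the mouth is (-0.643, 0, 0.766), 40 degrees from vertical. Top rim 111 mm above the worktop. Starts with yaw 1.27 to 1.87.
- caddy_mouth (a point): Centre of the sleeve's mouth, caddy frame (-18, 0, 96) mm. Axes as the caddy.
- scoop: Steel scoop, 185 mm long (y), 52 mm wide (x), 0.09 kg. Trough y = -92 (open lip) to 18, z = 0 to 26 mm; round back plate 52 mm across at y = 18; handle a rod of 16 mm diameter, y = 18 to 92 at x = 0, z = 26. Origin: mid-length, underside. z points out of the hollow. Starts trough down in the caddy's sleeve, y along the sleeve's axis, hollow obliquely up: draw it 100 mm along that axis to free it.
- scoop_grip (a point): Point on the handle's axis where to grip it, scoop frame (0, 58, 26) mm: 40 mm from the back plate. Axes as the scoop. At the start about 148 mm above the worktop.
- scoop_bowl (a point): Middle of the scoop's trough, scoop frame (0, -37, 12) mm. Axes as the scoop.
- chalk_pen: Yellow chalk marker with a black cap, 141 mm long, 17 mm thick, lying on the worktop between caddy and tub. Bystander.
- probe_thermometer: White probe thermometer with a thin steel probe, 162 mm long, lying behind the tub. Bystander.
- pastry_brush: Pastry brush with a wooden handle, 205 mm long, lying at the right. Bystander.
- crouton_1: One of six croutons: a chunky golden piece of toasted bread, about 25 x 24 x 22 mm, 12 g, loose in the middle of the tray. Origin: centre of the side that is its underside at the start. They slide on the tray once it is tilted 20 to 25 degrees or more.
- crouton_2: One of six croutons: a chunky golden piece of toasted bread, about 25 x 24 x 22 mm, 12 g, loose in the middle of the tray. Origin: centre of the side that is its underside at the start. They slide on the tray once it is tilted 20 to 25 degrees or more.
- crouton_3: One of six croutons: a chunky golden piece of toasted bread, about 25 x 24 x 22 mm, 12 g, loose in the middle of the tray. Origin: centre of the side that is its underside at the start. They slide on the tray once it is tilted 20 to 25 degrees or more.
- crouton_4: One of six croutons: a chunky golden piece of toasted bread, about 25 x 24 x 22 mm, 12 g, loose in the middle of the tray. Origin: centre of the side that is its underside at the start. They slide on the tray once it is tilted 20 to 25 degrees or more.
- crouton_5: One of six croutons: a chunky golden piece of toasted bread, about 25 x 24 x 22 mm, 12 g, loose in the middle of the tray. Origin: centre of the side that is its underside at the start. They slide on the tray once it is tilted 20 to 25 degrees or more.
- crouton_6: One of six croutons: a chunky golden piece of toasted bread, about 25 x 24 x 22 mm, 12 g, loose in the middle of the tray. Origin: centre of the side that is its underside at the start. They slide on the tray once it is tilted 20 to 25 degrees or more.

How it is judged:
By the outcome, as a careful person would: the job done as asked, in the order asked, and still so for the second after the job is handed in, while the arm keeps its last pose, push and grip.
It also fails if it takes over 72 s, if anything falls off the work surface, if the arm or the gripper's body presses on something with over 40 N, if the wrist force passes 120 N, or if a joint passes its speed limit or range.

ROBOT

A 6-joint arm with a two-finger parallel gripper is mounted at the origin on a cart in front of the work surface, level with it; the furniture and walls round the work are solid. World frame = base frame: x ahead of the robot, y to its left, z up, the work surface at z = 0. Lengths are in m, angles in rad, forces in N, time in s.
With the tool pointing down it reaches from about 0.25 to 0.775 m from the base axis. Payload 4 kg.
Tool frame: the origin (TCP) lies on the centre line of the jaws, within the pads' length; the fingertips stand 25 mm ahead of it and the grasp point (between the pads) lies 6 mm ahead of it; z points along the fingers, y is the line along which they close (so a half turn about z gives the same grasp; the last joint's range is limited). The gripper opens to 94 mm and grips with 3 to 60 N. Pads are 16 mm wide; open, the fingers measure 119 mm over their backs; the gripper's body (75 mm by 177 mm) begins 78 mm behind the grasp point.
Start: joints at [-1.204, 0.087, 1.371, -0, 1.684, -0.103], TCP at [0.249, -0.49, 0.231] pointing down, gripper open.
Joint ranges: [-3.1, 3.1], [-0.76, 2.03], [0.27, 2.55], [-1.08, 4.22], [0.17, 2.65], [-2.57, 2.57]. Speed limits (rad/s): [2.79, 2.79, 3.14, 3.14, 3.14, 3.14].

INTERFACE

Orientations are given as [roll, pitch, yaw] about the fixed x, y, z axes, in that order (R = Rz(yaw) Ry(pitch) Rx(roll)).
In Python, from bench import sensors, optics, ticket gives the robot as it stands.
- The arm moves only by the tool send_rows, never from a script. Its argument "rows" is a list of rows, each a list of 6 numbers: the shift along the world's x, y, z in mm, then the turn, a rotation vector about the world's x, y, z in rad. In form: [[x, y, z, wx, wy, wz], ...]. A call has 1 to 8 rows; each row shifts and turns the commanded pose from where the row before left it; what a row does not reach is not made up. A row lasts 1/12 s, in which the tool goes at most 41.7 mm and 7.16 degrees, less where a joint would pass 70% of its speed; a pose out of reach is approached as far as the arm can. A call is refused whole if a number of a shift passes 41.7 or a number of a turn 0.125, either way. A call with a gripper value outside its range is refused whole. "grip" is the finger opening in mm, from 0 to 94, set as the call begins (left out, the last holds). The fingers move at their own pace and stop on an object; the grip force is fixed at half the most. Time passes only in rows, so rows that do not move let the fingers close. It gives the time, the measured TCP pose, the force, the opening and the grip force at its end, in the units of the state.
- sensors.get_obs(): the state, without advancing time (a new reading comes with each control period).
- optics.snapshot(name): name is "side" or "top"; returns the picture (420x560x3 uint8, red, green, blue); there is no depth.
- optics.camera_model(name): a dict with "vertical_fov" (degrees; the focal length in pixels is half the picture's height over the tangent of half this angle, whatever the lens; pixels are square), "cx", "cy" (the principal point, pixels), "k1" (the pictures are not rectified: a ray, as slopes to the right and down, at radius r is drawn at 1 + k1 r^2 times it, then the intrinsics apply), "R" (3x3) and "t" (3): a world point X has camera coordinates R X + t. Camera axes: x right, y down, z forward; pixel columns grow to the right and rows downward; lengths in m; the calibration is good to about 2 mm. A picture is of the moment at which its call begins. camera_model takes no time and is no camera call.
- ticket.close_job(): hands the job in; it is judged then, once.
The state is a dict: "time": time; "joint_positions": joint angles; "qvel": joint speeds; "joint_torque": joint torques, N m; "tool_pos": TCP position; "ee_rot": TCP orientation; "wrist_force": force on the tool from outside, world axes, zero at the start; "wrist_torque": the same for the moment, N m; "width": finger opening in m; "finger_force": force on a finger pad.
Only numpy, scipy, OpenCV 4.12 (cv2) and the standard library are available. Lean on these libraries where they do the work, as an engineer would, in place of code of your own. Each camera call takes 0.05 s, during which the arm holds its last target. There are 200 camera calls.

## Working session

There is one attempt and no reset: what is moved stays moved. The work goes in short steps, Python scripts to look and compute and a tool call to move; the robot and the scene stay as the last step left them, time stands still between calls to the robot, and variables do not carry over. Pictures are saved under pics/ and viewed, at most 13 in all, crops included, and the job is handed in when it is done.

Besides the shell and the picture viewer there is one more tool, called by a JSON object that holds its "op" and its "data", one argument or row to a line. send_rows: Moves the arm, as the interface text tells. Its arguments: {"type":"object","properties":{"rows":{"type":"array"},"grip":{"type":"number"}},"required":["rows"]}

```bash
ls; mkdir -p pics
python3 - <<'E'
from bench import sensors, optics
import cv2,numpy as np
for n in("side","top"):
    im=optics.snapshot(n);cv2.imwrite(f"pics/{n}0.png",im[:,:,::-1]);m=optics.camera_model(n);print(n,m, -np.array(m["R"]).T@np.array(m["t"]))
print(sensors.get_obs())
E
```

```text
pics
side {'vertical_fov': 46.2595570227114, 'cx': 279.19626177652714, 'cy': 209.70654948842446, 'k1': -0.05107119495242698, 'R': array([[ 0.86330121, -0.50458962,  0.01001722],
       [-0.33457482, -0.58705778, -0.7371722 ],
       [ 0.37785013,  0.63305014, -0.67563067]]), 't': array([-0.55496548,  0.13983114,  1.40560148])} [-0.00522035 -1.08775708  1.05830631]
top {'vertical_fov': 46.34120504568639, 'cx': 286.2987607718677, 'cy': 203.8043699216702, 'k1': -0.0941265962079825, 'R': array([[-0.01958987, -0.99974822, -0.01094193],
       [-0.9978874 ,  0.02022911, -0.06173751],
       [ 0.06194331,  0.00970939, -0.99803244]]), 't': array([-0.19665426,  0.54725291,  1.52906176])} [ 0.4475292  -0.22252144  1.5576875 ]
{'time': 0.1, 'joint_positions': array([-1.20410222e+00,  8.78647477e-02,  1.37207530e+00,  1.23490242e-05,
        1.68361017e+00, -1.03125903e-01]), 'qvel': array([-0.00013994, -0.00223948, -0.00220067, -0.00110891, -0.00177607,
       -0.00015875]), 'joint_torque': array([ 2.59060747e-03, -3.41251838e+01, -3.03301477e+01,  7.20585301e-02,
        3.03743756e-02, -8.44311876e-05]), 'tool_pos': array([ 0.24882678, -0.48999966,  0.22944423]), 'ee_rot': array([-3.13964674e+00, -2.13726653e-04,  4.69821184e-01]), 'wrist_force': array([-1.16228406, -0.3186428 , -0.2372367 ]), 'wrist_torque': array([-0.0209079 , -0.00346471,  0.01067234]), 'finger_force': 0.0, 'width': 0.09395632276647216}
```

View pics/top0.png

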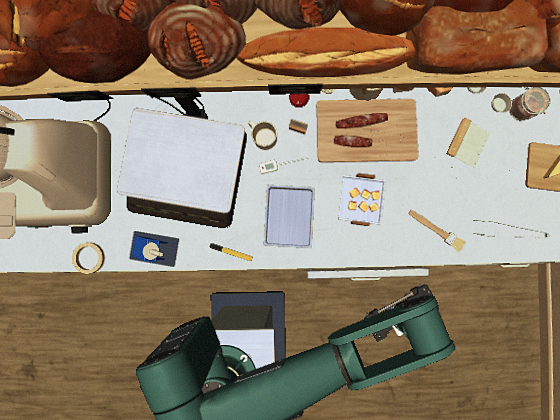

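View pics/side0.png

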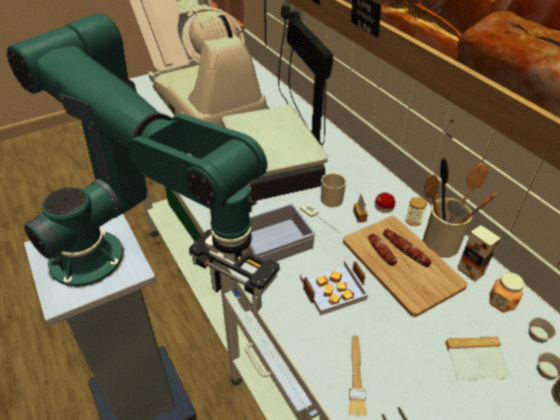

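The top view shows the tub at about (289,216), the tray at (361,200) with its lip to the left, the caddy at (155,249) and the pen at (231,252). In the side view, the arm hides the caddy.

```bash
cat > h.py <<'E'
import numpy as np,cv2
from bench import sensors,optics
from scipy.spatial.transform import Rotation as Rn
def cam(n):
    m=optics.camera_model(n);f=210/np.tan(np.radians(m["vertical_fov"]/2))
    return f,m["cx"],m["cy"],m["k1"],np.array(m["R"]),np.array(m["t"])
def proj(n,X):
    f,cx,cy,k,R,t=cam(n);c=np.atleast_2d(X)@R.T+t;s=c[:,:2]/c[:,2:]
    s=s*(1+k*(s**2).sum(1,keepdims=True));return s*f+[cx,cy]
def unp(n,uv,z):
    f,cx,cy,k,R,t=cam(n);d=(np.atleast_2d(uv)-[cx,cy])/f;s=d.copy()
    for _ in range(20): s=d/(1+k*(s**2).sum(1,keepdims=True))
    D=np.c_[s,np.ones(len(s))]@R;o=-R.T@t
    return o+D*((z-o[2])/D[:,2])[:,None]
def st():
    o=sensors.get_obs();print(round(o["time"],2),(o["tool_pos"]*1000).round(1),o["ee_rot"].round(3),"w",round(o["width"]*1000,1),"ff",round(o["finger_force"],1),o["wrist_force"].round(1),o["joint_positions"].round(2));return o
E
python3 - <<'E'
from h import *
im=cv2.imread("pics/top0.png")
a=cv2.resize(im[225:275,125:260],None,fx=5.5,fy=5.5,interpolation=cv2.INTER_CUBIC)
b=cv2.resize(im[170:253,260:393],None,fx=5.5,fy=5.5,interpolation=cv2.INTER_CUBIC)[:, :a.shape[1]]
a=a[:,:b.shape[1]]
im2=np.vstack([a,b]);print(im2.shape)
im2=cv2.resize(im2,None,fx=.8,fy=.8);cv2.imwrite("pics/crop0.png",im2);print(im2.shape)
print(unp("top",[[155,249]],0.05),unp("top",[[289,216]],0.065),unp("top",[[361,200]],0))
E
```

```text
(731, 732, 3)
(585, 586, 3)
[[0.40926478 0.20106419 0.05      ]] [[ 0.5028255  -0.21549129  0.065     ]] [[ 0.55152104 -0.44542931  0.        ]]
```

View pics/crop0.png

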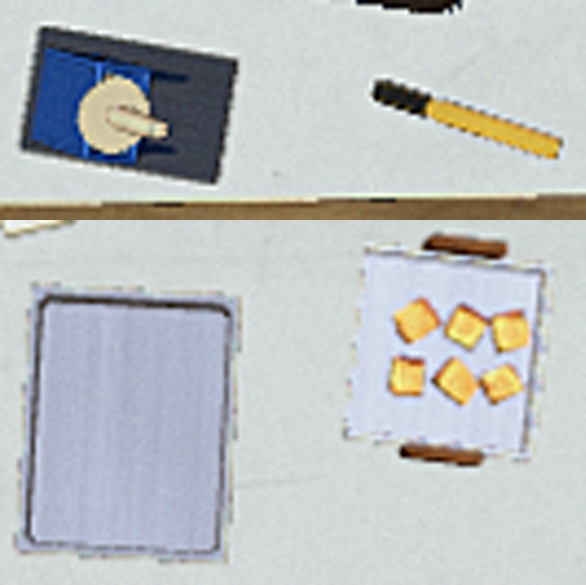

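The crop gives these corners. Tub rim: (36,288), (242,298), (228,560), (17,548). Tray: lip on the left, grips at (465,246) and (440,455). Caddy foot: (40,27), (238,62), (216,185), (22,150). The scoop handle leans right, to about (162,130).

```bash
cat >> h.py <<'E'
from scipy.optimize import least_squares
def T(p,L):
    L=np.atleast_2d(L)*.001;c,s=np.cos(p[2]),np.sin(p[2])
    return np.c_[p[0]+c*L[:,0]-s*L[:,1],p[1]+s*L[:,0]+c*L[:,1],L[:,2]]
def fit(n,L,uv,p0):
    r=least_squares(lambda p:(proj(n,T(p,L))-uv).ravel(),p0);print(r.x.round(4),"res px",r.fun.reshape(-1,2).round(1).tolist());return r.x
E
python3 - <<'E'
from h import *
A=lambda c:np.array(c)/4.4+[125,225]
B=lambda c:(np.array(c)-[0,220])/4.4+[260,170]
print("tub");tub=fit("top",[[90,70,65],[90,-70,65],[-90,-70,65],[-90,70,65]],B([[36,288],[242,298],[228,560],[17,548]]),[.5,-.21,0])
print("tray");tray=fit("top",[[69,65,10],[69,-65,25],[-69,-65,25],[-69,65,10],[74,0,58],[-74,0,58]],B([[366,248],[548,268],[525,458],[347,435],[465,244],[441,455]]),[.55,-.44,0])
print("cad");cad=fit("top",[[75,-46,10],[-75,-46,10],[-75,46,10],[75,46,10]],A([[40,27],[238,62],[216,185],[22,150]]),[.41,.2,1.4])
ax=np.array([-.643,0,.766])
print("near",T(tray,[-74,0,42]),"far",T(tray,[74,0,42]),"lip",T(tray,[0,65,3]),"mouth",T(cad,[-18,0,96]))
# predicted scoop: handle axis points along ax
print("uv cad mouth",proj("top",T(cad,[-18,0,96])))
h=np.array([-18,0,96])
for zz in(.148,.170):
    print(zz,"handle tip cand",unp("top",A([[162,130]]),zz), unp("top",A([[113,116]]),zz-.05), unp("top",A([[135,122]]),.148))
# arm grip pose check
im=cv2.imread("pics/side0.png")
E
```

```text
tub
[ 0.5023 -0.2176 -0.0791] res px [[0.4, -0.0], [-0.7, 0.4], [-0.8, -0.1], [1.1, -0.2]]
tray
[ 0.5501 -0.4439 -0.144 ] res px [[-0.0, -0.2], [0.1, -0.2], [0.4, 0.2], [-0.8, 0.5], [0.2, -0.1], [0.2, -0.3]]
cad
[0.408  0.2149 1.3872] res px [[-0.1, -0.3], [0.5, -0.4], [0.6, 0.4], [-1.0, 0.3]]
near [[ 0.47685077 -0.43329868  0.042     ]] far [[ 0.62331958 -0.45453276  0.042     ]] lip [[ 0.55941096 -0.3795882   0.003     ]] mouth [[0.40475874 0.19719753 0.096     ]]
uv cad mouth [[152.04672624 250.93856707]]
0.148 handle tip cand [[0.39547034 0.15363687 0.148     ]] [[0.40360522 0.20079541 0.098     ]] [[0.40096703 0.17161166 0.148     ]]
0.17 handle tip cand [[0.39628279 0.14776644 0.17      ]] [[0.40426723 0.1944153  0.12      ]] [[0.40096703 0.17161166 0.148     ]]
```

{"op": "send_rows", "data": {
  "rows": [
    [28.5,7.1,-10,0,0,0.12],
    [28.5,7.1,-10,0,0,0.12],
    [28.5,7.1,-10,0,0,0.12],
    [28.5,7.1,-10,0,0,0.12],
    [28.5,7.1,-10,0,0,0.12],
    [28.5,7.1,-10,0,0,0.12],
    [28.5,7.1,-10,0,0,0.12],
    [28.5,7.1,-10,0,0,0.117]
  ],
  "grip": 45
}}

```text
time: 0.77
tool_pos: [0.4781, -0.4328, 0.1492]
ee_rot: [-3.141, -0.001, 1.433]
wrist_force: [-0.1, 0.2, 0.3]
width: 0.0462
finger_force: 0.0
```

{"op": "send_rows", "data": {
  "rows": [
    [0,0,0,0,0,0],
    [0,0,0,0,0,0],
    [0,0,0,0,0,0]
  ]
}}

```text
time: 1.02
tool_pos: [0.4765, -0.4337, 0.1501]
ee_rot: [-3.14, -0.0, 1.426]
wrist_force: [0.2, -0.4, 0.8]
width: 0.0452
finger_force: 0.0
```

```bash
python3 -c "
from h import *
st();im=optics.snapshot('side');cv2.imwrite('pics/s1.png',cv2.resize(im[200:340,200:420,::-1],None,fx=3,fy=3,interpolation=cv2.INTER_CUBIC))"
```

```text
1.02 [ 476.5 -433.7  150.1] [-3.14  -0.     1.426] w 45.2 ff 0.0 [ 0.2 -0.4  0.8] [-0.83  0.32  1.25 -0.    1.57 -0.68]
```

View pics/s1.png

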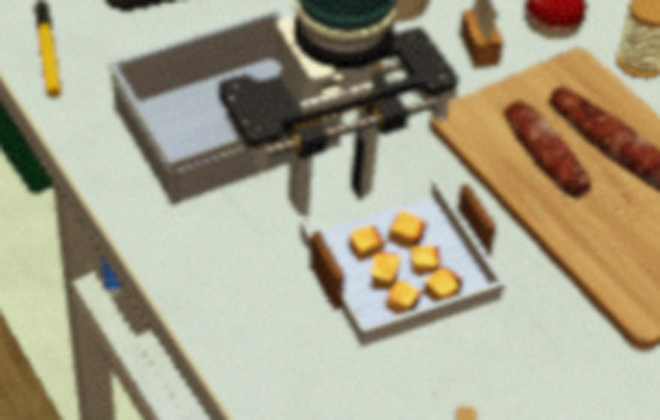

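The side crop shows the open fingers above the near grip (crop 325,270). I'll check this by projecting the grip point, then descend.

```bash
python3 -c "
from h import *
p=proj('side',T([.5501,-.4439,-.144],[[-74,0,33],[74,0,33],[69,-65,25],[-69,-65,25]]));print(((p-[200,200])*3).round())"
```

```text
[[324. 269.]
 [473. 221.]
 [502. 282.]
 [361. 330.]]
```

{"op": "send_rows", "data": {
  "rows": [
    [0,0,-15,0,0,0],
    [0,0,-15,0,0,0],
    [0,0,-15,0,0,0],
    [0,0,-15,0,0,0],
    [0,0,-13,0,0,0],
    [0,0,-12,0,0,0],
    [0,0,-8,0,0,0],
    [0,0,-4,0,0,0]
  ]
}}

```text
time: 1.73
tool_pos: [0.4761, -0.4335, 0.0522]
ee_rot: [-3.14, -0.001, 1.426]
wrist_force: [-0.3, 1.1, -0.3]
width: 0.0452
finger_force: 0.0
```

{"op": "send_rows", "data": {
  "rows": [
    [0,0,0,0,0,0],
    [0,0,0,0,0,0],
    [0,0,0,0,0,0],
    [0,0,0,0,0,0],
    [0,0,0,0,0,0],
    [0,0,0,0,0,0]
  ],
  "grip": 0
}}

```text
time: 2.23
tool_pos: [0.4775, -0.4339, 0.0543]
ee_rot: [3.14, 0.001, 1.427]
wrist_force: [0.2, -0.3, -0.2]
width: 0.0097
finger_force: 30.0
```

{"op": "send_rows", "data": {
  "rows": [
    [0,0,3,0,0,0],
    [0,0,6,0,0,0],
    [0,0,15,0,0,0],
    [0,0,18,0,0,0],
    [0,0,18,0,0,0],
    [0,0,15,0,0,0],
    [0,0,15,0,0,0],
    [0,0,10,0,0,0]
  ]
}}

```text
time: 2.9
tool_pos: [0.477, -0.4338, 0.1553]
ee_rot: [3.141, 0.001, 1.427]
wrist_force: [0.1, -0.1, -2.3]
width: 0.0099
finger_force: 30.0
```

Run:
```python
from h import *
o=st()
lip=T([.5023,-.2176,-.0791],[0,-45,85])[0]; yaw=-.079
rel=np.array([73.4,65,-51])*.001  # lip - tcp in tray frame
prev=None
for th in np.arange(0,.91,.1):
    R=(Rn.from_euler('z',yaw)*Rn.from_euler('x',-th))
    p=(lip-R.apply(rel))*1000
    print(round(th,1),p.round(1),None if prev is None else (p-prev).round(1)); prev=p
print("axis",Rn.from_euler('z',yaw).apply([-1,0,0]).round(4))
im=optics.snapshot('side');cv2.imwrite('pics/s2.png',cv2.resize(im[150:340,180:420,::-1],None,fx=3,fy=3,interpolation=cv2.INTER_CUBIC))
```

```text
2.9 [ 477.  -433.8  155.3] [3.141e+00 1.000e-03 1.427e+00] w 9.9 ff 30.0 [ 0.1 -0.1 -2.3] [-0.83  0.32  1.24 -0.    1.58 -0.68]
0.0 [ 420.4 -321.5  136. ] None
0.1 [ 420.9 -316.1  142.2] [0.4 5.4 6.2]
0.2 [ 421.3 -310.1  147.9] [0.5 6.  5.7]
0.3 [ 421.9 -303.5  152.9] [0.5 6.5 5. ]
0.4 [ 422.4 -296.6  157.3] [0.6 7.  4.4]
0.5 [ 423.  -289.2  160.9] [0.6 7.4 3.6]
0.6 [ 423.6 -281.4  163.8] [0.6 7.7 2.9]
0.7 [ 424.2 -273.5  165.9] [0.6 8.  2.1]
0.8 [ 424.9 -265.3  167.2] [0.6 8.1 1.3]
0.9 [ 425.5 -257.1  167.6] [0.7 8.2 0.5]
axis [-0.9969  0.0789  0.    ]
```

View pics/s2.png

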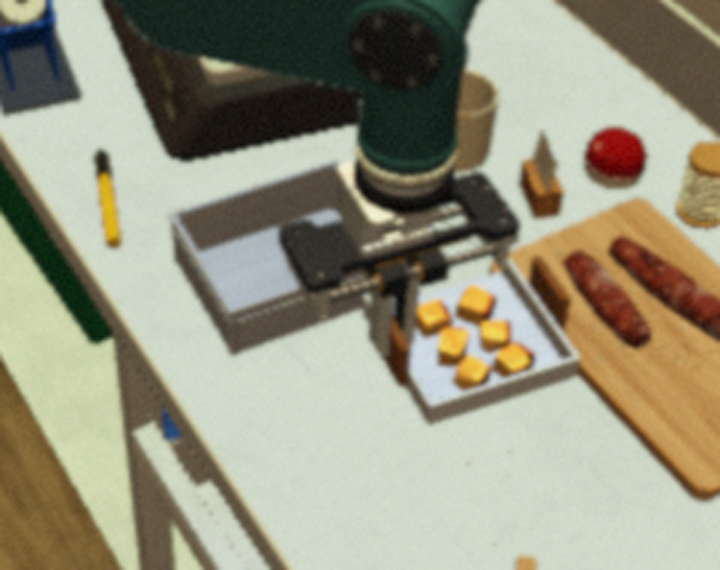

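The tray is held level, with all six croutons still in its middle (crop 470,335). Carry it to the tub.

{"op": "send_rows", "data": {
  "rows": [
    [-3,6,0,0,0,0.005],
    [-6,12,0,0,0,0.01],
    [-6,12,0,0,0,0.01],
    [-6,12,0,0,0,0.01],
    [-6,12,0,0,0,0.01],
    [-6,12,0,0,0,0.01],
    [-6,12,-2,0,0,0.01],
    [-6,12,-4,0,0,0]
  ]
}}

```text
time: 3.62
tool_pos: [0.4309, -0.3421, 0.1461]
ee_rot: [-3.14, -0.002, 1.492]
wrist_force: [1.1, 0.3, -3.6]
width: 0.0101
finger_force: 30.0
```

{"op": "send_rows", "data": {
  "rows": [
    [-6,12,-4,0,0,0],
    [-3,6,-4,0,0,0],
    [-2.6,4.3,-3,0,0,0],
    [0,0,-2,0,0,0],
    [0,0,0,0,0,0],
    [0,0,0,0,0,0]
  ]
}}

```text
time: 4.12
tool_pos: [0.4205, -0.3218, 0.1343]
ee_rot: [-3.142, 0.0, 1.492]
wrist_force: [0.4, -0.7, -2.6]
width: 0.0102
finger_force: 30.0
```

{"op": "send_rows", "data": {
  "rows": [
    [0.2,2.7,3.1,-0.05,0.004,0],
    [0.2,2.7,3.1,-0.05,0.004,0],
    [0.2,3,2.9,-0.05,0.004,0],
    [0.3,3,2.8,-0.05,0.004,0],
    [0.3,3.2,2.5,-0.05,0.004,0],
    [0.2,3.3,2.5,-0.05,0.004,0]
  ]
}}

```text
time: 4.62
tool_pos: [0.4224, -0.3038, 0.1522]
ee_rot: [3.14, 0.303, 1.491]
wrist_force: [-1.5, -0.4, -2.9]
width: 0.0099
finger_force: 30.0
```

```bash
python3 -c "
from h import *
st()"
```

```text
4.62 [ 422.4 -303.8  152.2] [3.14  0.303 1.491] w 9.9 ff 30.0 [-1.5 -0.4 -2.9] [-0.57 -0.04  1.69 -0.27  1.36 -0.45]
```

{"op": "send_rows", "data": {
  "rows": [
    [0.3,3.5,2.2,-0.05,0.004,0],
    [0.3,3.5,2.2,-0.05,0.004,0],
    [0.2,2.2,1.1,-0.03,0.0024,0],
    [0.2,2.2,1.1,-0.03,0.0024,0],
    [0,0,0,0,0,0],
    [0,0,0,0,0,0],
    [0.2,2.2,1,-0.03,0.0024,0],
    [0,0,0,0,0,0]
  ]
}}

```text
time: 5.28
tool_pos: [0.4233, -0.2898, 0.1591]
ee_rot: [3.141, 0.491, 1.492]
wrist_force: [-0.4, 1.2, -2.4]
width: 0.0099
finger_force: 30.0
```

{"op": "send_rows", "data": {
  "rows": [
    [0,0,0,0,0,0],
    [0.2,3.8,1.5,-0.05,0.004,0],
    [0.2,3.8,1.5,-0.05,0.004,0],
    [0.3,4,1.1,-0.05,0.004,0],
    [0.3,4,1.1,-0.05,0.004,0],
    [0,0,0,0,0,0],
    [0,0,0,0,0,0],
    [0,0,0,0,0,0]
  ]
}}

```text
time: 5.95
tool_pos: [0.4243, -0.2747, 0.1646]
ee_rot: [3.141, 0.691, 1.491]
wrist_force: [-0.1, -0.1, -1.9]
width: 0.0097
finger_force: 30.0
```

Run:
```python
from h import *
st()
a=optics.snapshot('side')[170:300,200:360,::-1]
b=optics.snapshot('top')[150:280,250:410,::-1]
cv2.imwrite('pics/p3.png',np.hstack([cv2.resize(x,None,fx=2.5,fy=2.5,interpolation=cv2.INTER_CUBIC) for x in(a,b)]))
```

```text
5.95 [ 424.3 -274.7  164.6] [3.141 0.691 1.491] w 9.7 ff 30.0 [-0.1 -0.1 -1.9] [-0.28 -0.07  1.82 -0.7   1.31 -0.04]
```

View pics/p3.png

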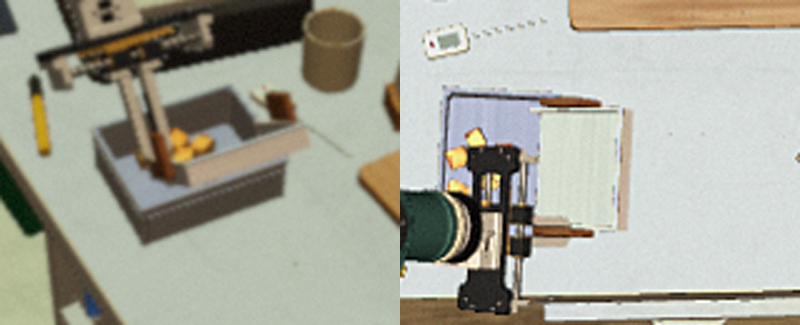

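The tray is empty in the top view (crop 580,170) and the croutons are in the tub, visible at about (180,145) on the left. I'll lift, level the tray and carry it back to its starting place.

{"op": "send_rows", "data": {
  "rows": [
    [0,-2,15,0,0,0],
    [0,-2,15,0,0,0],
    [3,-10,0,0.0875,-0.0069,0],
    [6,-20,0,0.0875,-0.0069,0],
    [6,-20,0,0.0875,-0.0069,0],
    [6,-20,0,0.0875,-0.0069,0],
    [6,-20,0,0.0875,-0.0069,0],
    [6,-20,0,0.0875,-0.0069,0]
  ]
}}

```text
time: 6.72
tool_pos: [0.4574, -0.3907, 0.1982]
ee_rot: [3.138, 0.166, 1.492]
wrist_force: [-0.7, 1.0, -2.6]
width: 0.0099
finger_force: 30.0
```

{"op": "send_rows", "data": {
  "rows": [
    [6,-20,0,0.0875,-0.0069,0],
    [5,-15,0,0.0785,-0.006,0],
    [5,-10,0,0,0,0],
    [3.7,0,0,0,0,0],
    [0,0,0,0,0,0],
    [0,0,0,0,0,0]
  ]
}}

```text
time: 7.22
tool_pos: [0.4769, -0.4328, 0.1954]
ee_rot: [-3.141, 0.0, 1.493]
wrist_force: [-0.1, -0.5, -2.3]
width: 0.0098
finger_force: 30.0
```

Run:
```python
from h import *
st()
a=optics.snapshot('side')[170:320,200:380,::-1]
b=optics.snapshot('top')[140:290,230:410,::-1]
cv2.imwrite('pics/p4.png',np.hstack([cv2.resize(x,None,fx=2.2,fy=2.2,interpolation=cv2.INTER_CUBIC) for x in(a,b)]))
```

```text
7.22 [ 476.9 -432.8  195.4] [-3.141  0.     1.493] w 9.8 ff 30.0 [-0.1 -0.5 -2.3] [-0.82  0.31  1.18 -0.    1.65 -0.75]
```

View pics/p4.png

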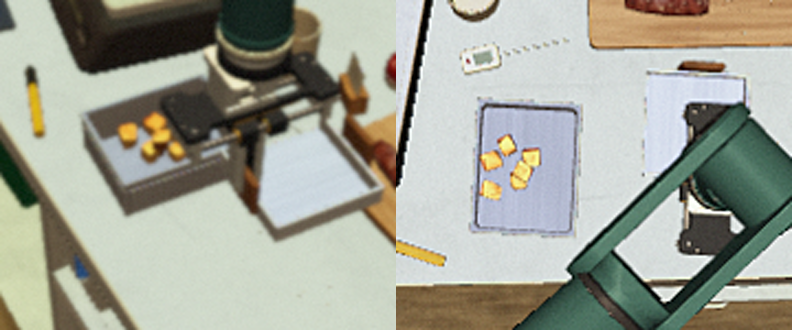

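All six croutons are in the tub (top half, around 510,165) and the tray is empty. Set it down.

{"op": "send_rows", "data": {
  "rows": [
    [0,0,-15,0,0,-0.016],
    [0,0,-20,0,0,-0.016],
    [0,0,-20,0,0,-0.016],
    [0,0,-20,0,0,-0.017],
    [0,0,-20,0,0,0],
    [0,0,-16,0,0,0],
    [0,0,-12,0,0,0],
    [0,0,-8,0,0,0]
  ]
}}

```text
time: 7.98
tool_pos: [0.4764, -0.4317, 0.062]
ee_rot: [-3.139, -0.002, 1.429]
wrist_force: [-0.2, -0.3, -2.4]
width: 0.0096
finger_force: 30.0
```

{"op": "send_rows", "data": {
  "rows": [
    [0,0,-3,0,0,0],
    [0,0,-2,0,0,0],
    [0,0,-2,0,0,0],
    [0,0,-1,0,0,0],
    [0,0,0,0,0,0]
  ]
}}

```text
time: 8.4
tool_pos: [0.477, -0.4336, 0.056]
ee_rot: [3.141, -0.0, 1.427]
wrist_force: [0.2, 0.4, -1.6]
width: 0.0097
finger_force: 30.0
```

{"op": "send_rows", "data": {
  "rows": [
    [0,0,-1,0,0,0],
    [0,0,-0.8,0,0,0],
    [0,0,0,0,0,0],
    [0,0,0,0,0,0]
  ]
}}

```text
time: 8.73
tool_pos: [0.4771, -0.4337, 0.0543]
ee_rot: [3.141, 0.0, 1.427]
wrist_force: [-0.8, -1.1, 1.3]
width: 0.0097
finger_force: 30.0
```

{"op": "send_rows", "data": {
  "rows": [
    [0,0,0,0,0,0],
    [0,0,0,0,0,0],
    [0,0,0,0,0,0],
    [0,0,0,0,0,0]
  ],
  "grip": 45
}}

```text
time: 9.07
tool_pos: [0.4768, -0.4333, 0.0535]
ee_rot: [-3.141, -0.001, 1.427]
wrist_force: [-0.6, -0.2, 0.3]
width: 0.0329
finger_force: 0.0
```

{"op": "send_rows", "data": {
  "rows": [
    [0,0,8,0,0,0],
    [0,0,15,0,0,0],
    [0,0,20,0,0,0],
    [0,0,25,0,0,0],
    [0,0,25,0,0,0],
    [0,0,25,0,0,0],
    [0,0,25,0,0,0],
    [0,0,25,0,0,0]
  ]
}}

```text
time: 9.73
tool_pos: [0.4766, -0.4331, 0.2234]
ee_rot: [-3.141, -0.0, 1.427]
wrist_force: [-0.0, -0.4, -0.1]
width: 0.0449
finger_force: 0.0
```

{"op": "send_rows", "data": {
  "rows": [
    [0,0,25,0,0,0],
    [0,0,25,0,0,0],
    [0,0,25,0,0,0],
    [0,0,25,0,0,0],
    [0,0,0,0,0,0],
    [0,0,0,0,0,0]
  ]
}}

```text
time: 10.23
tool_pos: [0.4771, -0.4336, 0.3242]
ee_rot: [3.138, 0.002, 1.427]
wrist_force: [1.2, 1.2, -1.0]
width: 0.0451
finger_force: 0.0
```

```bash
python3 -c "
from h import *
st()"
```

```text
10.23 [ 477.1 -433.6  324.2] [3.138e+00 2.000e-03 1.427e+00] w 45.1 ff 0.0 [ 1.2  1.2 -1. ] [-0.83  0.31  0.93  0.    1.9  -0.68]
```

The tray is set down. Next I'll measure the scoop handle in both views and fit a kinematic model to check reach.

```bash
cat > k.py <<'E'
from h import *
qs=np.array([[-1.20410,.087865,1.372075,0,1.68361,-.103126],[-.83,.32,1.25,0,1.57,-.68],[-.57,-.04,1.69,-.27,1.36,-.45],[-.28,-.07,1.82,-.70,1.31,-.04],[-.82,.31,1.18,0,1.65,-.75],[-.83,.31,.93,0,1.90,-.68]])
ps=np.array([[248.8,-490,229.4],[476.5,-433.7,150.1],[422.4,-303.8,152.2],[424.3,-274.7,164.6],[476.9,-432.8,195.4],[477.1,-433.6,324.2]])*.001
es=[[-3.1396,0,.4698],[-3.14,0,1.426],[3.14,.303,1.491],[3.141,.691,1.491],[-3.141,0,1.493],[3.138,.002,1.427]]
def fk(q,P,C=None):
    a,b,h,L1,e,L2,d=P
    R1=Rn.from_euler('z',q[0]);R2=R1*Rn.from_euler('y',q[1]);R3=R2*Rn.from_euler('y',q[2])
    R5=R3*Rn.from_euler('z',q[3])*Rn.from_euler('y',q[4]);R6=R5*Rn.from_euler('z',q[5])
    p=R1.apply([a,b,h])+R2.apply([0,0,L1])+R3.apply([e,0,L2])+R6.apply([0,0,d])
    return p,(R6*C if C is not None else R6)
Cs=[Rn.from_euler('xyz',e) for e in es]
def res(P): return np.concatenate([fk(q,P)[0]-p for q,p in zip(qs,ps)])
P=least_squares(lambda P:np.r_[res(P),1e-3*(P-[0,.05,.3,.4,0,.35,.2])],[0,.05,.3,.4,0,.35,.2]).x
C=[fk(q,P)[1].inv()*c for q,c in zip(qs,Cs)]
if __name__=="__main__":
    print(P.round(3),(res(P)*1000).round(0));print([c.as_rotvec().round(2) for c in C])
C=C[0]
lo=np.array([-3.1,-.76,.27,-1.08,.17,-2.57]);hi=np.array([3.1,2.03,2.55,4.22,2.65,2.57])
def ik(p,R,q0):
    f=lambda q:np.r_[fk(q,P)[0]-p,.3*(fk(q,P,C)[1].inv()*R).as_rotvec()]
    s=least_squares(f,np.clip(q0,lo+.01,hi-.01),bounds=(lo,hi));return s.x,np.abs(s.fun).max()
E
python3 k.py
python3 - <<'E'
from h import *
a=optics.snapshot('side');b=optics.snapshot('top');cv2.imwrite('pics/s5full.png',a[:,:,::-1]);cv2.imwrite('pics/t5full.png',b[:,:,::-1])
a=a[120:200,150:230,::-1];b=b[215:295,115:195,::-1]
cv2.imwrite('pics/p5.png',np.hstack([cv2.resize(x,None,fx=5,fy=5,interpolation=cv2.INTER_CUBIC) for x in(a,b)]))
cad=[.408,.2149,1.3872]
b0=np.array([-10,0,102.75]);ax=np.array([-.643,0,.766])
s=(148-b0[2])/ax[2];pts=[b0+(s+k)*ax for k in(-40,0,34)];W=T(cad,pts);print(W)
print("side crop",((proj('side',W)-[150,120])*5).round(),"top crop",((proj('top',W)-[115,215])*5+[400,0]).round())
E
```

```text
[0.002 0.057 0.163 0.442 0.1   0.499 0.329] [ 1. -0.  1. -2. -0.  4. -2.  0. -1.  1. -1. -2.  4.  2.  0. -2. -1. -2.]
[array([ 0.  , -0.  ,  1.57]), array([0.  , 0.  , 1.57]), array([-0.  , -0.01,  1.57]), array([-0.  , -0.01,  1.57]), array([0.  , 0.  , 1.58]), array([-0.  , -0.  ,  1.56])]
[[0.40393534 0.19301017 0.11736   ]
 [0.39923972 0.16772244 0.148     ]
 [0.39524845 0.14622786 0.174044  ]]
side crop [[183. 150.]
 [186. 133.]
 [188. 118.]] top crop [[582. 182.]
 [610. 192.]
 [635. 200.]]
```

View pics/p5.png

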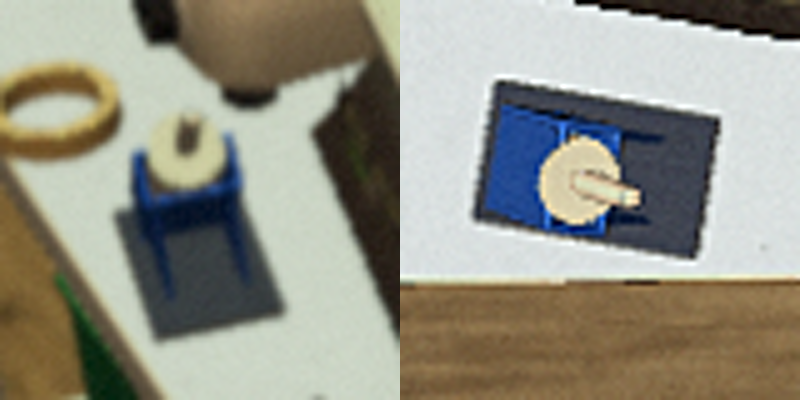

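The handle prediction agrees with both views to about 3 crop pixels (plate at (186,150) in side and (580,182) in top), and the arm model fits to a few mm. Now the IK plan.

```bash
cat > plan.py <<'E'
from k import *
ps_=1.3872;c,s=np.cos(ps_),np.sin(ps_)
ax=np.array([-.643*c,-.643*s,.766]);zs=np.array([.766*c,.766*s,.643]);xs=np.cross(ax,zs)
RS=Rn.from_matrix(np.c_[xs,ax,zs]); G=np.array([.3992,.1680,.148])
# final scoop: level
hy=ax*[1,1,0];hy/=np.linalg.norm(hy)
RF=Rn.from_matrix(np.c_[np.cross(hy,[0,0,1]),hy,[0,0,1]])
bowl=np.array([.5023,-.2176,.160]); GF=bowl+RF.apply([0,.095,.014])
def tool(al,sg): # tool frame in scoop frame; al tilts tool z from -zs toward -ys
    z=np.array([0,-np.sin(al),-np.cos(al)]);y=np.array([sg,0,0]);return Rn.from_matrix(np.c_[np.cross(y,z),y,z])
def way(al,sg):
    Tl=tool(al,sg);out=[]
    for nm,g,R in(("pre",G-0.11*(RS*Tl).apply([0,0,1]),RS),("grasp",G,RS),("pulled",G+.115*ax,RS),("final",GF,RF)):
        Rt=R*Tl;out.append((nm,g-.006*Rt.apply([0,0,1]),Rt))
    return out
if __name__=="__main__":
  for al in(0,.2,.4,.6):
    for sg in(1,-1):
      q=np.array([.4,.2,1.3,-.5,1.8,0])
      best=None
      for nm,p,R in way(al,sg):
        r=min((ik(p,R,np.array([q[0],q[1],q[2],q4,q[4],q6])) for q4 in(q[3],0) for q6 in(q[5],-1.5,1.5)),key=lambda t:t[1])
        q=r[0];print(al,sg,nm,(p*1000).round(1),R.as_euler('xyz').round(3),q.round(2),round(r[1],4))
E
python3 plan.py
```

```text
0 1 pre [415.4 255.4 222.6] [-3.142 -0.872 -1.754] [ 0.74  0.44  1.2  -0.59  2.18 -2.39] 0.0
0 1 grasp [400.  172.5 151.9] [-3.142 -0.872 -1.754] [ 0.66  0.34  1.47 -0.59  1.99 -2.35] 0.0
0 1 pulled [386.5  99.8 239.9] [-3.142 -0.872 -1.754] [ 0.57  0.14  1.53 -0.68  2.05 -2.52] 0.0
0 1 final [ 485. -311.  180.] [-3.142  0.    -1.754] [-0.7   0.15  1.4   0.03  1.59  2.57] 0.0161
0 -1 pre [415.4 255.4 222.6] [3.142 0.872 1.387] [ 0.74  0.43  1.2  -0.59  2.18  0.75] 0.0
0 -1 grasp [400.  172.5 151.9] [3.142 0.872 1.387] [ 0.66  0.34  1.47 -0.59  1.99  0.79] 0.0
0 -1 pulled [386.5  99.8 239.9] [3.142 0.872 1.387] [ 0.57  0.14  1.53 -0.68  2.05  0.62] 0.0
0 -1 final [ 485. -311.  180.] [3.142 0.    1.387] [-0.67  0.16  1.39  0.    1.59 -0.49] 0.0
0.2 1 pre [412.4 239.  238.7] [-3.142 -0.672 -1.754] [ 0.68  0.29  1.27 -0.48  2.08 -2.41] 0.0
0.2 1 grasp [399.9 171.7 152.7] [-3.142 -0.672 -1.754] [ 0.61  0.22  1.53 -0.48  1.88 -2.38] 0.0
0.2 1 pulled [386.4  99.  240.8] [-3.142 -0.672 -1.754] [ 0.51  0.04  1.55 -0.55  1.97 -2.56] 0.0
0.2 1 final [ 484.7 -312.2  179.9] [-3.142  0.2   -1.754]
[... 1292 characters left out ...]
  1.88 -2.52] 0.0
0.6 1 grasp [399.5 169.6 153.8] [-3.142 -0.272 -1.754] [ 0.44 -0.02  1.66 -0.22  1.66 -2.52] 0.0
0.6 1 pulled [386.   96.9 241.9] [-3.142 -0.272 -1.754] [ 0.36 -0.15  1.62 -0.28  1.81 -2.57] 0.0229
0.6 1 final [ 484.3 -314.3  179. ] [-3.142  0.6   -1.754] [-0.92  0.4   1.21  0.46  1.92  2.48] 0.0
0.6 -1 pre [404.9 198.7 259.7] [3.142 0.272 1.387] [ 0.48 -0.01  1.44 -0.22  1.88  0.62] 0.0
0.6 -1 grasp [399.5 169.6 153.8] [3.142 0.272 1.387] [ 0.44 -0.02  1.66 -0.22  1.66  0.62] 0.0
0.6 -1 pulled [386.   96.9 241.9] [3.142 0.272 1.387] [ 0.3  -0.16  1.61 -0.25  1.81  0.44] 0.0
0.6 -1 final [ 484.3 -314.3  179. ] [ 3.142 -0.6    1.387] [-0.92  0.4   1.21  0.46  1.92 -0.66] 0.0
```

Run:
```python
from h import *
print("base z0 side",unp('side',[[240,203]],0),"top",unp('top',[[233,228]],0))
a=cv2.imread('pics/side0.png');b=cv2.imread('pics/t5full.png')
print("top col u=200",[(v,b[v,200].tolist()) for v in range(205,232,2)])
for z in(.05,.08,.11,.14,.17):
    w=unp('top',[[236,214],[200,209]],z);p=proj('side',w);print(z,w.round(3).tolist(),p.round().tolist(),[a[int(y),int(x)].tolist() for x,y in p])
# body extents at grasp & approach
from plan import *
for nm,p,R in way(0,-1)[:2]:
    for bx in(-.0375,.0375):
        for by in(-.0885,.0885): print(nm,bx,by,(p+R.apply([bx,by,-.072])).round(3),(p+R.apply([bx,by,-.15])).round(3))
```

```text
base z0 side [[ 0.49277156 -0.00573311  0.        ]] top [[ 0.47058536 -0.03643029  0.        ]]
top col u=200 [(205, [231, 227, 222]), (207, [231, 228, 225]), (209, [57, 74, 90]), (211, [27, 30, 40]), (213, [33, 36, 45]), (215, [34, 41, 48]), (217, [27, 35, 44]), (219, [29, 38, 43]), (221, [28, 36, 46]), (223, [12, 18, 32]), (225, [214, 215, 207]), (227, [228, 228, 221]), (229, [222, 224, 218]), (231, [224, 224, 218])]
0.05 [[0.513, -0.052, 0.05], [0.53, 0.059, 0.05]] [[252.0, 198.0], [241.0, 176.0]] [[32, 34, 38], [38, 43, 24]]
0.08 [[0.511, -0.056, 0.08], [0.529, 0.054, 0.08]] [[252.0, 191.0], [241.0, 170.0]] [[31, 39, 38], [45, 58, 33]]
0.11 [[0.51, -0.059, 0.11], [0.527, 0.048, 0.11]] [[252.0, 184.0], [240.0, 164.0]] [[28, 40, 45], [62, 77, 44]]
0.14 [[0.509, -0.062, 0.14], [0.525, 0.042, 0.14]] [[251.0, 177.0], [240.0, 157.0]] [[22, 26, 15], [70, 85, 50]]
0.17 [[0.508, -0.066, 0.17], [0.524, 0.037, 0.17]] [[251.0, 170.0], [240.0, 150.0]] [[33, 39, 19], [87, 105, 66]]
pre -0.0375 -0.0885 [0.334 0.302 0.298] [0.345 0.361 0.348]
pre -0.0375 0.0885 [0.508 0.27  0.298] [0.519 0.328 0.348]
pre 0.0375 -0.0885 [0.343 0.349 0.24 ] [0.354 0.408 0.29 ]
pre 0.0375 0.0885 [0.517 0.317 0.24 ] [0.528 0.376 0.29 ]
grasp -0.0375 -0.0885 [0.319 0.219 0.227] [0.33  0.278 0.277]
grasp -0.0375 0.0885 [0.493 0.187 0.227] [0.504 0.246 0.277]
grasp 0.0375 -0.0885 [0.327 0.267 0.169] [0.338 0.325 0.22 ]
grasp 0.0375 0.0885 [0.502 0.234 0.169] [0.512 0.293 0.22 ]
```

Run:
```python
from h import *
a=cv2.imread('pics/s5full.png').mean(2)
for uv in([228,212],[200,206],[150,196]):
    print(uv,[(round(z,2),int(a[int(round(y)),int(round(x))])) for z in np.arange(0,.26,.02) for x,y in proj('side',unp('top',[uv],z))])
```

```text
[228, 212] [(np.float64(0.0), 194), (np.float64(0.02), 20), (np.float64(0.04), 20), (np.float64(0.06), 19), (np.float64(0.08), 27), (np.float64(0.1), 43), (np.float64(0.12), 74), (np.float64(0.14), 176), (np.float64(0.16), 193), (np.float64(0.18), 196), (np.float64(0.2), 191), (np.float64(0.22), 194), (np.float64(0.24), 196)]
[200, 206] [(np.float64(0.0), 37), (np.float64(0.02), 32), (np.float64(0.04), 40), (np.float64(0.06), 40), (np.float64(0.08), 39), (np.float64(0.1), 71), (np.float64(0.12), 163), (np.float64(0.14), 193), (np.float64(0.16), 192), (np.float64(0.18), 196), (np.float64(0.2), 194), (np.float64(0.22), 193), (np.float64(0.24), 193)]
[150, 196] [(np.float64(0.0), 36), (np.float64(0.02), 37), (np.float64(0.04), 42), (np.float64(0.06), 47), (np.float64(0.08), 43), (np.float64(0.1), 106), (np.float64(0.12), 184), (np.float64(0.14), 186), (np.float64(0.16), 189), (np.float64(0.18), 189), (np.float64(0.2), 192), (np.float64(0.22), 88), (np.float64(0.24), 30)]
```

The scale's top is at about 0.12 m, well below the gripper's lowest point (0.17 m). Moving to the pre-grasp pose.

{"op": "send_rows", "data": {
  "rows": [
    [-2,30,0,0,0,-0.005],
    [-2,30,0,0,0,-0.005],
    [-2,30,0,0,0,-0.005],
    [-2,30,0,0,0,-0.005],
    [-2,30,0,0,0,-0.005],
    [-2,30,0,0,0,-0.005],
    [-2,30,0,0,0,-0.005],
    [-2,30,0,0,0,-0.005]
  ],
  "grip": 50
}}

```text
time: 11.0
tool_pos: [0.4597, -0.1914, 0.3189]
ee_rot: [-3.137, -0.002, 1.387]
wrist_force: [0.4, 0.7, -0.3]
width: 0.05
finger_force: 0.0
```

{"op": "send_rows", "data": {
  "rows": [
    [-2,30,0,0,0,0],
    [-2,30,0,0,0,0],
    [-2,30,0,0,0,0],
    [-2,30,0,0,0,0],
    [-2,30,0,0,0,0],
    [-2,30,0,0,0,0],
    [-2,30,0,0,0,0],
    [-2,30,0,0,0,0]
  ]
}}

```text
time: 11.67
tool_pos: [0.4435, 0.0482, 0.3191]
ee_rot: [-3.137, -0.0, 1.387]
wrist_force: [0.8, 0.9, 0.1]
width: 0.0502
finger_force: 0.0
```

{"op": "send_rows", "data": {
  "rows": [
    [-4,26,-12.7,-0.107,0.02,0],
    [-4,26,-12.7,-0.107,0.02,0],
    [-4,26,-12.7,-0.107,0.02,0],
    [-4,26,-12.7,-0.107,0.02,0],
    [-4,26,-12.7,-0.107,0.02,0],
    [-4,26,-12.7,-0.107,0.02,0],
    [-4,26,-12.7,-0.107,0.02,0],
    [-2,26,-12.7,-0.107,0.02,0]
  ]
}}

```text
time: 12.33
tool_pos: [0.4133, 0.256, 0.2181]
ee_rot: [-3.138, 0.877, 1.391]
wrist_force: [0.2, -0.2, 0.4]
width: 0.0498
finger_force: 0.0
```

{"op": "send_rows", "data": {
  "rows": [
    [0,0,0,0,0,0],
    [0,0,0,0,0,0],
    [0,0,0,0,0,0],
    [0,0,0,0,0,0]
  ]
}}

```text
time: 12.67
tool_pos: [0.415, 0.2537, 0.2224]
ee_rot: [3.139, 0.866, 1.382]
wrist_force: [-0.4, 0.2, 1.2]
width: 0.0499
finger_force: 0.0
```

```bash
cat > rel.py <<'E'
from plan import *
import sys
o=st();w={n:(p,R) for n,p,R in way(0,-1)}
for n in sys.argv[1:]:
    p,R=w[n];print(n,"d mm",((p-o["tool_pos"])*1000).round(1),"rot",(R*Rn.from_euler('xyz',o["ee_rot"]).inv()).as_rotvec().round(4))
E
python3 rel.py pre grasp
```

```text
12.67 [415.  253.7 222.4] [3.139 0.866 1.382] w 49.9 ff 0.0 [-0.4  0.2  1.2] [ 0.74  0.42  1.21 -0.59  2.18  0.75]
pre d mm [0.5 1.7 0.2] rot [-0.006   0.0031  0.003 ]
grasp d mm [-14.9 -81.2 -70.5] rot [-0.006   0.0031  0.003 ]
```

{"op": "send_rows", "data": {
  "rows": [
    [-1.9,-10.2,-8.8,0,0,0],
    [-1.9,-10.2,-8.8,0,0,0],
    [-1.9,-10.2,-8.8,0,0,0],
    [-1.9,-10.2,-8.8,0,0,0],
    [-1.9,-10.2,-8.8,0,0,0],
    [-1.9,-10.2,-8.8,0,0,0],
    [-1.9,-10.2,-8.8,0,0,0],
    [-1.9,-9.8,-8.8,0,0,0]
  ]
}}

```text
time: 13.33
tool_pos: [0.4001, 0.1718, 0.1531]
ee_rot: [3.133, 0.862, 1.377]
wrist_force: [0.1, 0.3, 0.4]
width: 0.0502
finger_force: 0.0
```

{"op": "send_rows", "data": {
  "rows": [
    [0,0,0,0,0,0],
    [0,0,0,0,0,0],
    [0,0,0,0,0,0]
  ],
  "grip": 22
}}

```text
time: 13.58
tool_pos: [0.4002, 0.1734, 0.1521]
ee_rot: [3.137, 0.865, 1.381]
wrist_force: [-0.1, -0.1, -0.7]
width: 0.0336
finger_force: 0.0
```

```bash
python3 rel.py grasp
python3 - <<'E'
from h import *
a=optics.snapshot('side');b=optics.snapshot('top')
a=a[110:210,140:240,::-1];b=b[205:305,105:205,::-1]
cv2.imwrite('pics/p6.png',np.hstack([cv2.resize(x,None,fx=4,fy=4,interpolation=cv2.INTER_CUBIC) for x in(a,b)]))
E
```

```text
13.58 [400.2 173.4 152.1] [3.137 0.865 1.381] w 33.6 ff 0.0 [-0.1 -0.1 -0.7] [ 0.66  0.33  1.48 -0.59  1.98  0.79]
grasp d mm [-0.1 -0.9 -0.2] rot [-0.0066  0.004   0.0026]
```

View pics/p6.png

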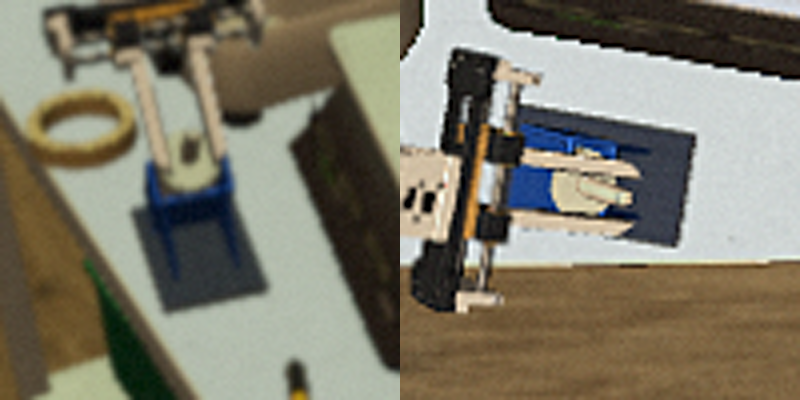

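In both views the handle (top half, about 605,193) lies centred between the fingers. Close, then draw it along the axis.

{"op": "send_rows", "data": {
  "rows": [
    [0,0,0,0,0,0],
    [0,0,0,0,0,0],
    [0,0,0,0,0,0],
    [0,0,0,0,0,0],
    [0,0,0,0,0,0],
    [0,0,0,0,0,0]
  ],
  "grip": 0
}}

```text
time: 14.18
tool_pos: [0.3999, 0.1737, 0.1499]
ee_rot: [-3.141, 0.87, 1.386]
wrist_force: [1.7, -0.1, 4.7]
width: 0.015
finger_force: 30.0
```

{"op": "send_rows", "data": {
  "rows": [
    [-0.4,-1.9,2.3,0,0,0],
    [-0.7,-3.8,4.6,0,0,0],
    [-0.9,-5.1,6.1,0,0,0],
    [-0.9,-5.1,6.1,0,0,0]
  ]
}}

```text
time: 14.52
tool_pos: [0.3962, 0.1572, 0.1686]
ee_rot: [-3.138, 0.87, 1.389]
wrist_force: [0.4, 1.1, -0.8]
width: 0.0155
finger_force: 30.0
```

{"op": "send_rows", "data": {
  "rows": [
    [-1.3,-7.1,8.6,0,0,0],
    [-1.3,-7.1,8.6,0,0,0],
    [-1.3,-7.1,8.6,0,0,0],
    [-1.3,-7.1,8.6,0,0,0],
    [-1.3,-7.1,8.6,0,0,0],
    [-1.3,-7.1,8.6,0,0,0],
    [-1.3,-7.1,8.6,0,0,0],
    [-1.3,-7.1,8.6,0,0,0]
  ]
}}

```text
time: 15.18
tool_pos: [0.3859, 0.1, 0.2382]
ee_rot: [-3.14, 0.87, 1.387]
wrist_force: [0.3, -0.2, -1.8]
width: 0.0154
finger_force: 30.0
```

{"op": "send_rows", "data": {
  "rows": [
    [-1,-5,12,0,0,0],
    [-1,-5,12,0,0,0],
    [0,0,12,0,0,0],
    [0,0,0,0,0,0],
    [0,0,0,0,0,0]
  ]
}}

```text
time: 15.6
tool_pos: [0.3845, 0.0912, 0.2741]
ee_rot: [3.141, 0.868, 1.386]
wrist_force: [-0.2, 0.0, -1.1]
width: 0.015
finger_force: 30.0
```

```bash
python3 rel.py final
python3 - <<'E'
from h import *
for n in('top','side'): cv2.imwrite(f'pics/{n}7.png',optics.snapshot(n)[:,:,::-1])
a=cv2.imread('pics/top7.png');b=cv2.imread('pics/top0.png')
# caddy moved? dark foot corners right part compare
d=cv2.absdiff(a,b).max(2);print("changed px on foot's right end",(d[232:268,166:180]>60).sum(),"tub",(d[185:250,264:290]>60).sum())
E
```

```text
15.6 [384.5  91.2 274.1] [3.141 0.868 1.386] w 15.0 ff 30.0 [-0.2  0.  -1.1] [ 0.56  0.1   1.5  -0.7   2.09  0.56]
final d mm [ 100.4 -402.2  -94.1] rot [ 0.8534 -0.1586  0.0011]
changed px on foot's right end 166 tub 309
```

{"op": "send_rows", "data": {
  "rows": [
    [3,-12,0,0.053,-0.01,0],
    [6,-25,0,0.08,-0.015,0],
    [6,-25,0,0.08,-0.015,0],
    [6,-25,0,0.08,-0.015,0],
    [6,-25,0,0.08,-0.015,0],
    [6,-25,0,0.08,-0.015,0],
    [6,-25,0,0.08,-0.015,0],
    [6,-25,0,0.08,-0.015,0]
  ]
}}

```text
time: 16.37
tool_pos: [0.429, -0.0969, 0.273]
ee_rot: [-3.141, 0.243, 1.388]
wrist_force: [1.7, -0.3, -1.3]
width: 0.0153
finger_force: 30.0
```

{"op": "send_rows", "data": {
  "rows": [
    [6,-25,0,0.08,-0.015,0],
    [6,-25,0,0.08,-0.014,0],
    [6,-25,0,0.08,-0.014,0],
    [6,-25,0,0,0,0],
    [6,-25,0,0,0,0],
    [7,-25,0,0,0,0],
    [7,-25,0,0,0,0],
    [7,-25,0,0,0,0]
  ]
}}

```text
time: 17.03
tool_pos: [0.48, -0.2973, 0.2717]
ee_rot: [-3.136, 0.001, 1.387]
wrist_force: [0.9, 0.0, -0.9]
width: 0.015
finger_force: 30.0
```

{"op": "send_rows", "data": {
  "rows": [
    [5,-15,-10,0,0,0],
    [4,0,-14,0,0,0],
    [0,0,-14,0,0,0],
    [0,0,-14,0,0,0],
    [0,0,-14,0,0,0],
    [0,0,-10,0,0,0],
    [0,0,-4,0,0,0],
    [0,0,0,0,0,0]
  ]
}}

```text
time: 17.7
tool_pos: [0.4885, -0.3105, 0.1912]
ee_rot: [-3.136, 0.001, 1.387]
wrist_force: [0.8, 0.2, -0.4]
width: 0.015
finger_force: 30.0
```

{"op": "send_rows", "data": {
  "rows": [
    [0,0,0,0,0,0],
    [0,0,0,0,0,0],
    [0,0,0,0,0,0]
  ]
}}

```text
time: 17.95
tool_pos: [0.4896, -0.3114, 0.1946]
ee_rot: [-3.141, 0.003, 1.387]
wrist_force: [0.8, -0.7, -1.2]
width: 0.015
finger_force: 30.0
```

```bash
python3 rel.py final
python3 - <<'E'
from h import *
A=optics.snapshot('side')[:,:,::-1];B=optics.snapshot('top')[:,:,::-1]
cv2.imwrite('pics/s8.png',A);cv2.imwrite('pics/t8.png',B)
cv2.imwrite('pics/p8.png',np.vstack([cv2.resize(A[120:320,150:410],None,fx=1.5,fy=1.5,interpolation=cv2.INTER_CUBIC),cv2.resize(B[140:290,110:405],(390,198),interpolation=cv2.INTER_CUBIC)]))
cv2.imwrite('pics/p8.png',np.hstack([cv2.resize(A[120:300,160:340],(400,400),interpolation=cv2.INTER_CUBIC),cv2.resize(B[145:275,120:250+0],(400,400),interpolation=cv2.INTER_CUBIC)]) if 0 else np.vstack([cv2.resize(A[140:270,150:370],(660,390),interpolation=cv2.INTER_CUBIC)[:, :],cv2.resize(B[165:270,120:405],(660,205),interpolation=cv2.INTER_AREA)]))
E
```

```text
17.95 [ 489.6 -311.4  194.6] [-3.141e+00  3.000e-03  1.387e+00] w 15.0 ff 30.0 [ 0.8 -0.7 -1.2] [-0.66  0.16  1.36 -0.    1.62 -0.48]
final d mm [ -4.7   0.4 -14.6] rot [ 0.0034 -0.001   0.0001]
```

View pics/p8.png

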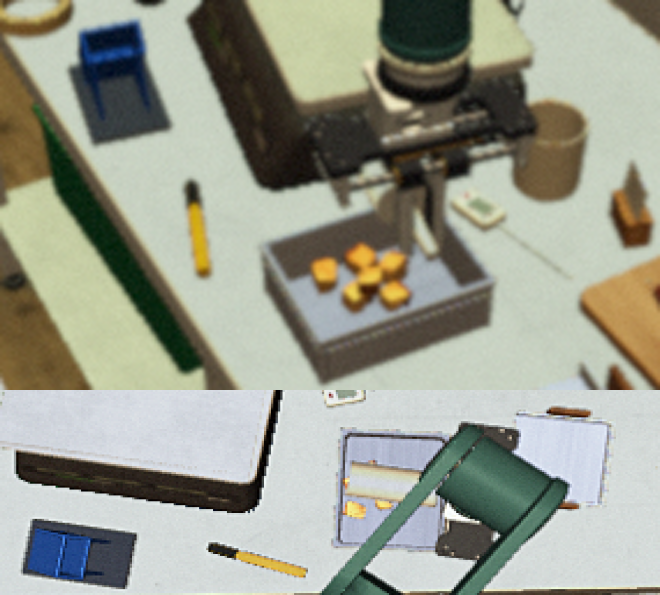

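The scoop is over the tub with its hollow up (top half, trough at (390,482)), and the caddy, pen and tub are where they were. Make the final small correction and check that it is level in the side view.

{"op": "send_rows", "data": {
  "rows": [
    [-2,0,-4,0,0,0],
    [-2.5,0,-6,0,0,0],
    [0,0,-4,0,0,0],
    [0,0,0,0,0,0],
    [0,0,0,0,0,0],
    [0,0,0,0,0,0],
    [0,0,0,0,0,0]
  ]
}}

```text
time: 18.63
tool_pos: [0.4848, -0.3112, 0.1795]
ee_rot: [-3.14, 0.003, 1.387]
wrist_force: [-0.8, 0.3, -0.3]
width: 0.0152
finger_force: 30.0
```

Run:
```python
from plan import *
o=st();A=optics.snapshot('side')[:,:,::-1].copy()
Rt=Rn.from_euler('xyz',o["ee_rot"]);g=o["tool_pos"]+.006*Rt.apply([0,0,1])
c=cv2.resize(A[170:260,220:330],None,fx=7,fy=6.6,interpolation=cv2.INTER_CUBIC)
for d,col in((0,(0,0,255)),(10,(255,0,0)),(-10,(0,160,0))):
    RS_=Rt*tool(0,-1).inv()*Rn.from_euler('x',d,degrees=True)
    pts=[[-26,-92,26],[26,-92,26],[26,18,26],[-26,18,26]]
    w=g+RS_.apply((np.array(pts)-[0,58,26])*.001)
    p=((proj('side',w)-[220,170]+.5)*[7,6.6]).astype(int);cv2.polylines(c,[p],True,col,1)
cv2.imwrite('pics/p9.png',c);print(c.shape)
```

```text
18.63 [ 484.8 -311.2  179.5] [-3.140e+00  3.000e-03  1.387e+00] w 15.2 ff 30.0 [-0.8  0.3 -0.3] [-0.67  0.16  1.39 -0.    1.59 -0.48]
(594, 770, 3)
```

View pics/p9.png

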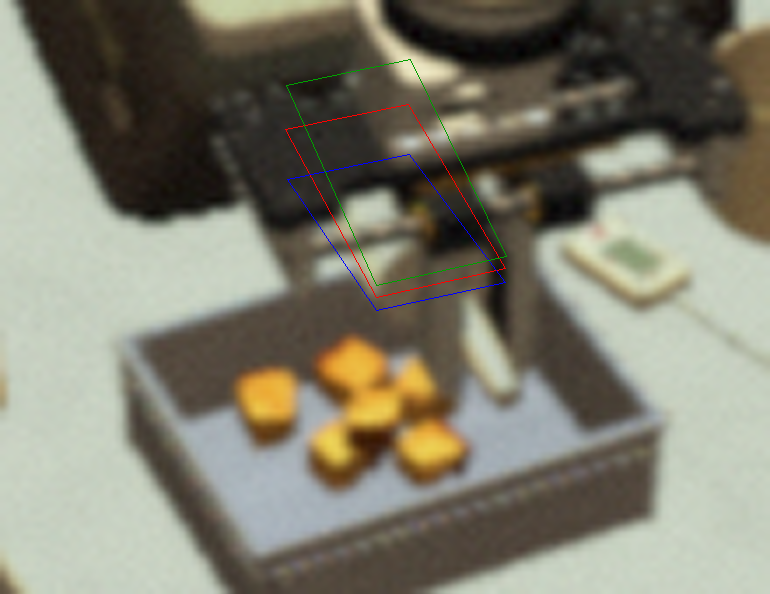

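The visible handle rod runs from (470,310) to (515,395), matching the red (level) outline's slope, so the scoop is level to within about 2 degrees. Handing in.

```bash
python3 -c "
from bench import ticket
print(ticket.close_job())"
```

```text
the job is handed in; nothing more can be done
None
```

I handed the job in at about 18.7 s: all six croutons are in the tub, the empty tray is flat on the worktop, and the scoop is held level, hollow up, about 95 mm above the middle of the tub's mouth; the verdict was not returned.

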